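# Scoop the full-size potatoes out of the roasting tin

## Robot

A 6-joint arm with a two-finger parallel gripper is mounted at the origin on the work surface. World frame = base frame: x ahead of the robot, y to its left, z up, the work surface at z = 0. Lengths are in m, angles in rad, forces in N, time in s.
With the tool pointing down it reaches from about 0.375 to 0.925 m from the base axis. Payload 5.7 kg.
Tool frame: the origin (TCP) lies midway between the tips of the shut fingers; the grasp point (between the pads) lies 19 mm behind it (bot.pinch_z is the distance from the TCP to the grasp point, in m); z points along the fingers, x is the direction in which the jaws open and shut, and the axes are right-handed (so a half turn about z gives the same grasp; the last joint's range is limited). The gripper opens to 85 mm and grips with 20 to 120 N. Pads are 22 mm wide; open, the fingers measure 114 mm over their backs; the gripper's body (76 mm by 85 mm) begins 54 mm behind the grasp point. The pads swing forward as they close: fully open they stand 13 mm farther back than shut.
Start: joints at [1.152, 0.359, 1.51, -0, 1.272, -0.115], TCP at [0.179, 0.572, 0.231] pointing down, gripper open.
Joint ranges: [-2.97, 2.97], [-1.01, 2.36], [0.21, 2.38], [-0.96, 4.11], [0.2, 2.71], [-2.98, 2.98]. Speed limits (rad/s): [2.39, 2.39, 3.14, 3.14, 3.14, 3.14].

## Interface

Orientations are given as a unit quaternion [w, x, y, z].
In Python, from station import bot, viewer gives the robot as it stands.
- The arm moves only by the tool step_arm, never from a script. Its argument "series" is text: rows parted by semicolons, each of 7 numbers parted by spaces: the shift along the tool's x, y, z in mm, then the turn, a rotation vector about the tool's x, y, z in rad, then the gripper command: -1 is fully open, 1 is shut, values between are in proportion. A call has 1 to 5 rows; each row is the pose to reach, as a shift and turn from the pose measured when the call began, along the tool's axes at that moment; what a row does not reach only later rows make up. A row lasts 1/12 s, in which the tool goes at most 41.7 mm and 7.16 degrees, less where a joint would pass 70% of its speed; a pose out of reach is approached as far as the arm can. A call with a gripper value outside its range is refused whole. The fingers move at their own pace and stop on an object; the grip force is fixed at half the most. Time passes only in rows, so rows that repeat a pose let the fingers close. It gives the time, the measured TCP pose, the force and the opening at its end, in the units of the state.
- bot.get_state(): the state, without advancing time (a new reading comes with each control period).
- viewer.read_camera(name): name is "scene" or "top" or "wrist"; returns a dict with "frame" (384x512x3 uint8, red, green, blue), "depth" (384x512 float32, m along the optical axis (not along the pixel's ray), 0 where there is no reading), "mtx" (3x3 intrinsics, pixels), "k1" (the pictures are not rectified: a ray, as slopes to the right and down, at radius r is drawn at 1 + k1 r^2 times it, then the intrinsics apply), "pose" (4x4, takes a point from camera to world coordinates); the wrist camera has in their place "mount" (4x4, takes a point from camera to tool coordinates, whose origin is the TCP and whose axes are the tool frame's). Camera axes: x right, y down, z forward; pixel columns grow to the right and rows downward; lengths in m; the calibration is good to about 2 mm. A picture is of the moment at which its call begins: read the wrist's pose just before it.
- bot.hand_in(): hands the job in, once; it reports no verdict.
The state is a dict: "clock": time; "joint_pos": joint angles; "dq": joint speeds; "joint_efforts": joint torques, N m; "ee_pos": TCP position; "orientation": TCP orientation; "force": force on the tool from outside, world axes, zero at the start; "moment": the same for the moment, N m; "grip_width": finger opening in m.
Only numpy, scipy, OpenCV 4.12 (cv2) and the standard library are available. Lean on these libraries where they do the work, as an engineer would, in place of code of your own. Each camera call takes 0.05 s, during which the arm holds its last target. There are 200 camera calls.

## Task

Pick up the wire scoop and use it to lift the two full-size potatoes out of the roasting tin and tip them into the bowl, letting the undersized ones drop through so that all four stay in the tin. Do not touch any potato with the gripper, and leave the other things on the table (and the bowl) where they stand. When both are in the bowl, stand the scoop upright back on the middle of the chopping board and let go.

Things in the scene. Friction and masses are not known exactly. Their poses are not given: they have to be found in the camera images.
- tin: Bare metal roasting tin fixed to the table. Origin: centre of its underside; x along its length, z up. Inner floor flat, 300 mm (x) by 184 mm (y), 4 mm above the table. The two long sides are upright, 4 mm thick; both ends flare outward at 60 degrees to the horizontal, so at the 60 mm high rim it is about 376 mm long (with its rim wire) and 198 mm wide. At the start all the potatoes lie on the +x half of the floor (from about x = -20 mm onward); the -x part is empty.
- bowl: Blue glazed round bowl, loose, 0.8 kg. Origin: centre of its underside, z up. 75 mm high, 220 mm across the rim, foot about 100 mm across.
- bowl_rim (a point): Centre of the bowl's mouth, 75 mm above the table.
- board_top (a point): Centre of the top face of the fixed wooden chopping board (180 x 170 x 16 mm, 180 along its x); the scoop stands on it at the start and belongs there at the end.
- scoop_grip (a point): Centre of the scoop's grip, an upright wooden block 26 x 26 mm and 36 mm tall that can be pinched from above across either pair of faces. Axes are the scoop's: x towards the tine tips, z up. It is 115 mm above the scoop's underside and 73 mm behind (-x) scoop_base, on a thin stem straight above the middle of the rear bar.
- scoop_base (a point): Reference point of the scoop on the plane of its underside, midway between the outer tines; x to the tine tips, y to its left, z up. The five straight tines (round, 4 mm) lie flat along x, 36 mm apart (outer ones at y = +-72 mm, gaps of 32 mm clear), from x = -55 to the tips at x = +62 mm, open in front.
- scoop: The whole steel wire scoop, about 0.25 kg; origin and axes as scoop_base. Behind x = -55 mm each tine bends up and back to a cross bar 50 mm high at x = -73 mm; low side wires, 12 mm high at y = +-78 mm, run along both sides.
- potato_a: Full-size potato, a rigid lump of 66 x 58 mm, 50 mm high, about 0.11 kg. Origin at its centre. Too big for the scoop's gaps. Lies on the tin's floor at the start, long direction anyhow.
- potato_b: Full-size potato, a rigid lump of 66 x 58 mm, 50 mm high, about 0.11 kg. Origin at its centre. Too big for the scoop's gaps. Lies on the tin's floor at the start, long direction anyhow.
- small_a: Undersized potato, a rigid lump of 26 x 22 mm, 19 mm high, 12 g. Origin at its centre. Falls between the scoop's tines. Same colour as the full-size ones; lies among them at the start.
- small_b: Undersized potato, a rigid lump of 26 x 22 mm, 19 mm high, 12 g. Origin at its centre. Falls between the scoop's tines. Same colour as the full-size ones; lies among them at the start.
- small_c: Undersized potato, a rigid lump of 26 x 22 mm, 19 mm high, 12 g. Origin at its centre. Falls between the scoop's tines. Same colour as the full-size ones; lies among them at the start.
- small_d: Undersized potato, a rigid lump of 26 x 22 mm, 19 mm high, 12 g. Origin at its centre. Falls between the scoop's tines. Same colour as the full-size ones; lies among them at the start.
- mill: Wooden pepper mill standing on the table, 190 mm high, 54 mm across. Origin: centre of its foot. Leave alone.
- bottle: Clear water bottle, 220 mm high, 66 mm across, standing. Origin: centre of its foot. Leave alone.
- jar_a: Glass jar with lid, 110 mm high, 80 mm across. Origin: centre of its foot. Leave alone.
- jar_b: Amber glass jar with lid, 90 mm high, 72 mm across. Origin: centre of its foot. Leave alone.
- mug: White mug, 90 mm high, 76 mm across without its handle. Origin: centre of its foot. Leave alone.
Mind the look-alikes: they are no part of the job. Leave any purple look-alike of the potato_a alone.

How it is judged:
On the way, in this order (a step that is already met when the one before it is completed fails the run):
1. a full-size potato is carried on the scoop, clear above the tin (((height (world z) of potato_a above 0.11 m and contact force between potato_a and scoop above 0.15 N) or (height (world z) of potato_b above 0.11 m and contact force between potato_b and scoop above 0.15 N))), for 0.2 s.
2. both full-size potatoes are in the bowl (horizontal distance between each of potato_a, potato_b and bowl_rim below 0.085 m and z of potato_a in the frame of bowl between 0.005 and 0.085 m and z of potato_b in the frame of bowl between 0.005 and 0.085 m), for 0.2 s.
At the end, for the whole second after the job is handed in: Both full-size potatoes lie at rest in the bowl (centres within 85 mm of its axis and below 85 mm height), the bowl stands level, all four undersized potatoes are inside the tin below its rim, and the scoop stands level on the board, its base point within 50 mm of the board's centre, at rest (all of step 2 and linear speed of each of potato_a, potato_b below 0.05 m/s and x of small_a in the frame of tin between -0.19 and 0.19 m and y of small_a in the frame of tin between -0.094 and 0.094 m and z of small_a in the frame of tin between 0 and 0.06 m and x of small_b in the frame of tin between -0.19 and 0.19 m and y of small_b in the frame of tin between -0.094 and 0.094 m and z of small_b in the frame of tin between 0 and 0.06 m and x of small_c in the frame of tin between -0.19 and 0.19 m and y of small_c in the frame of tin between -0.094 and 0.094 m and z of small_c in the frame of tin between 0 and 0.06 m and x of small_d in the frame of tin between -0.19 and 0.19 m and y of small_d in the frame of tin between -0.094 and 0.094 m and z of small_d in the frame of tin between 0 and 0.06 m and angle between each of bowl, scoop_base's own z axis and vertical below 0.1 rad and horizontal distance between scoop_base and board_top below 0.05 m and height (world z) of scoop_base between 0.01 and 0.024 m and linear speed of scoop below 0.03 m/s); the robot touches nothing.
It fails at once if a potato is touched by the robot itself (contact force between any of the fingers, the arm and potato_a above 0.5 N or contact force between any of the fingers, the arm and potato_b above 0.5 N or contact force between any of the fingers, the arm and small_a above 0.5 N or contact force between any of the fingers, the arm and small_b above 0.5 N or contact force between any of the fingers, the arm and small_c above 0.5 N or contact force between any of the fingers, the arm and small_d above 0.5 N).
It fails at once if the bowl is shoved more than 50 mm (distance of bowl from where it was at the start of the episode above 0.05 m).
It fails at once if a bystander is shoved more than 30 mm or tipped (distance of any of mill, bottle, jar_a, jar_b, mug from where it was at the start of the episode above 0.03 m or angle between any of mill, bottle, jar_a, jar_b, mug's own z axis and vertical above 0.3 rad).
It also fails if it takes over 64 s, if anything falls off the work surface, if the arm or the gripper's body presses on something with over 40 N, if the wrist force passes 120 N, or if a joint passes its speed limit or range.

## Working session

There is one attempt and no reset: what is moved stays moved. The work goes in short steps, Python scripts to look and compute and a tool call to move; the robot and the scene stay as the last step left them, time stands still between calls to the robot, and variables do not carry over. Pictures are saved under pics/ and viewed, on a budget of 10 in all, crops included, one or two more only if the job needs it, and the job is handed in when it is done.

Besides the shell and the picture viewer there is one more tool, called after "Emit:" as name(argument=value, ...), one argument or row to a line, values as JSON. step_arm: Moves the arm, as the interface text tells. Its arguments: {"type":"object","properties":{"series":{"type":"string"}},"required":["series"]}

```bash
mkdir -p pics; ls; cat > h.py <<'E'
import numpy as np, cv2
from station import bot, viewer
from scipy.spatial.transform import Rotation as R
def pts(c, T=None):
    "world xyz per pixel from depth"
    K=c['mtx'];T=c['pose'] if T is None else T
    h,w=c['depth'].shape
    u,v=np.meshgrid(np.arange(w),np.arange(h))
    x=(u-K[0,2])/K[0,0];y=(v-K[1,2])/K[1,1]
    rd=np.hypot(x,y);r=rd.copy()
    for _ in range(10): r=rd/(1+c['k1']*r*r)
    s=np.where(rd>0,r/np.maximum(rd,1e-9),1)
    d=c['depth']
    P=np.stack([x*s*d,y*s*d,d],-1)
    W=P@T[:3,:3].T+T[:3,3]
    W[d==0]=np.nan
    return W
def tcp():
    s=bot.get_state();T=np.eye(4);q=s['orientation']
    T[:3,:3]=R.from_quat([q[1],q[2],q[3],q[0]]).as_matrix();T[:3,3]=s['ee_pos'];return T
def save(n,im): cv2.imwrite('pics/'+n,cv2.cvtColor(im,cv2.COLOR_RGB2BGR))
E
python3 - <<'E'
from h import *
for n in ['top','scene']:
    c=viewer.read_camera(n); np.savez(n,**c); save(n+'0.png',cv2.resize(c['frame'],(768,576)))
    print(n,c['mtx'].tolist(),c['k1'],c['pose'].round(3).tolist())
print(bot.get_state(), bot.pinch_z)
E
```

```text
pics
top [[487.54694774979066, 0.0, 254.74443699220032], [0.0, 487.54694774979066, 193.5533574775064], [0.0, 0.0, 1.0]] -0.0361206720717013 [[0.036, -0.978, 0.205, 0.211], [-0.999, -0.036, 0.006, 0.008], [0.001, -0.205, -0.979, 1.538], [0.0, 0.0, 0.0, 1.0]]
scene [[414.8080094237459, 0.0, 255.91392012418024], [0.0, 414.8080094237459, 186.0033892588325], [0.0, 0.0, 1.0]] -0.1115825001105214 [[-0.017, 0.834, -0.552, 1.187], [1.0, 0.01, -0.015, 0.052], [-0.007, -0.552, -0.834, 1.076], [0.0, 0.0, 0.0, 1.0]]
{'clock': 0.1, 'joint_pos': array([ 1.15190286e+00,  3.59432690e-01,  1.51133091e+00, -4.44189883e-05,
        1.27249043e+00, -1.15131957e-01]), 'dq': array([-0.00072653, -0.00300919, -0.00177074,  0.0010334 ,  0.0007038 ,
        0.00012214]), 'joint_efforts': array([-1.75958753e-04, -5.28649378e+01, -2.79350227e+01, -7.58576698e-05,
        5.15244014e-03, -3.44785849e-05]), 'ee_pos': array([0.17925667, 0.5719541 , 0.23053526]), 'orientation': array([ 4.30022828e-04,  8.05946098e-01,  5.91988341e-01, -7.11036817e-04]), 'force': array([ 0.06798848,  0.09497179, -0.34051941]), 'moment': array([0.03321657, 0.00370622, 0.00542596]), 'grip_width': 0.08501388413013881} 0.0187
```

View pics/top0.png

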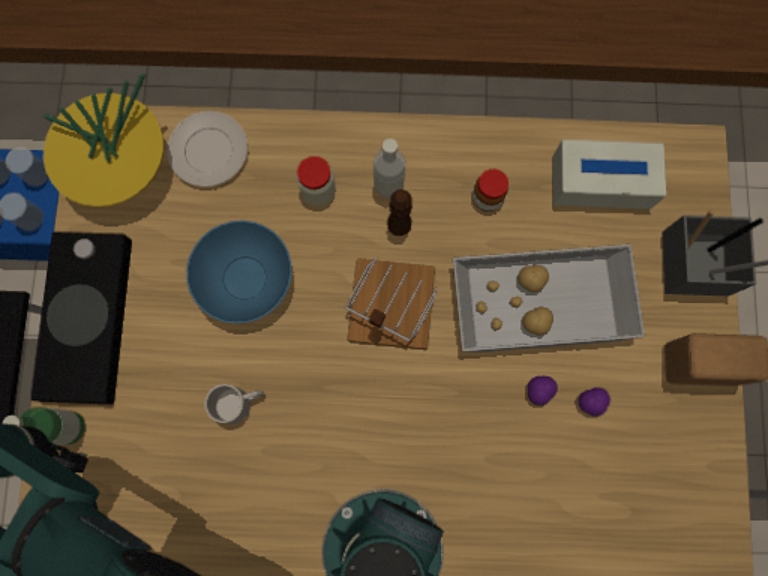

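View pics/scene0.png

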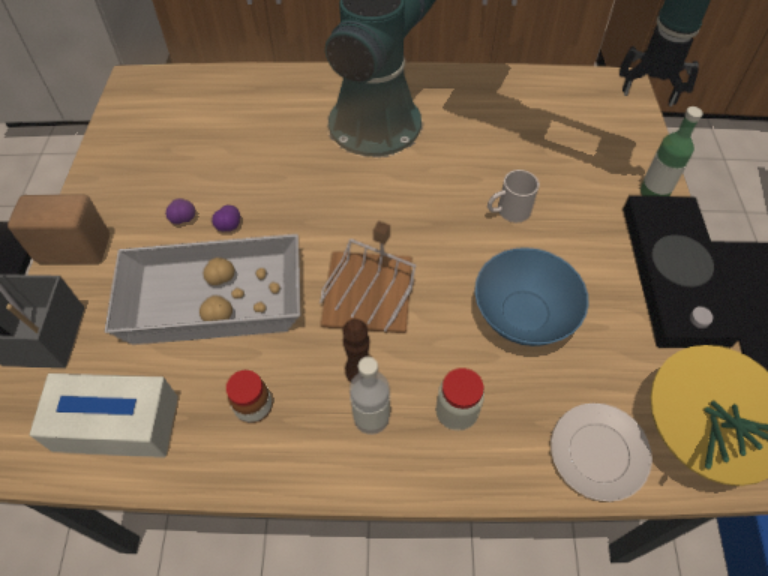

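The top view shows, in 768 px coordinates: scoop grip at (377,318), tin at (455–640, 245–352), and the two big tan potatoes at (533,278) and (538,321). The four small potatoes are around (480–517, 286–324), and the purple look-alikes at (542,390) and (594,401) are outside the tin. The scene view agrees. Next I'll measure everything.

```bash
cat > m1.py <<'E'
from h import *
def blobs(m,W,amin=8):
    n,l,st,ce=cv2.connectedComponentsWithStats(m.astype(np.uint8))
    for i in range(1,n):
        if st[i,4]>=amin:
            p=W[l==i];p=p[~np.isnan(p[:,0])]
            if len(p): print('  px',ce[i].round(0),'n',st[i,4],'med',np.median(p,0).round(3),'min',p.min(0).round(3),'max',p.max(0).round(3))
for n in ['top','scene']:
    c=dict(np.load(n+'.npz'));W=pts(c);hsv=cv2.cvtColor(c['frame'],cv2.COLOR_RGB2HSV)
    H,S,V=cv2.split(hsv.astype(int))
    X,Y,Z=W[...,0],W[...,1],W[...,2]
    print(n,'table z',np.nanmedian(Z[(abs(Z)<.02)]))
    # bowl rim
    m=(H>95)&(H<115)&(S>90)&(X>.3)&(Y>.1)&(Y<.7)&(Z>.003)
    r=m&(Z>.068)&(Z<.085); p=W[r][:,:2]
    (cx,cy),rr=cv2.minEnclosingCircle(p.astype(np.float32)); print(' bowl',cx,cy,rr,r.sum())
    # tin rim: low saturation
    t=(S<60)&(Z>.045)&(Z<.075)&(X>.3)&(X<.75)&(Y<-.05)&(Y>-.65); nn,l,st,ce=cv2.connectedComponentsWithStats(t.astype(np.uint8))
    i=1+np.argmax(st[1:,4]); q=W[t&(l==i)][:,:2]
    print(' tin',cv2.minAreaRect(q.astype(np.float32)),len(q))
    print(' potatoes'); blobs((H>10)&(H<28)&(S>70)&(Z>.008)&(Z<.08)&(X>.3)&(X<.75)&(Y<-.15)&(Y>-.55),W)
    print(' scoop hi'); blobs((Z>.08)&(Z<.16)&(X>.35)&(X<.62)&(Y>-.1)&(Y<.12),W,4)
    b=(Z>.01)&(Z<.024)&(X>.3)&(X<.7)&(Y>-.14)&(Y<.16); bb=b&(H<20)&(S>90)
    q=W[bb][:,:2];print(' board',cv2.minAreaRect(q.astype(np.float32)),len(q))
    w=(S<70)&(Z>.012)&(Z<.08)&(X>.35)&(X<.65)&(Y>-.13)&(Y<.15)
    print(' wires');blobs(w,W,5)
    print(' tall');blobs((Z>.07)&(Z<.25)&(X>.2)&(X<.95)&(abs(Y)<.7),W,60)
E
python3 m1.py; python3 - <<'E'
from h import *
c=dict(np.load('top.npz'));s=dict(np.load('scene.npz'))
a=cv2.resize(c['frame'][160:245,220:440],(790,305),interpolation=cv2.INTER_CUBIC)
b=cv2.resize(s['frame'][140:230,60:290],(790,295),interpolation=cv2.INTER_CUBIC)
save('crop0.png',np.vstack([a,b[:295]]))
E
```

```text
top table z 8.903989346609187e-06
 bowl 0.5484358668327332 0.3152134120464325 0.10774063318967819 373
 tin ((0.5204983949661255, -0.32455772161483765), (0.19896180927753448, 0.37865081429481506), 6.539622783660889) 1192
 potatoes
  px [325. 132.] n 97 med [ 0.727 -0.197  0.059] min [ 0.718 -0.237  0.038] max [ 0.75  -0.171  0.072]
  px [355. 185.] n 288 med [ 0.562 -0.297  0.047] min [ 0.536 -0.331  0.022] max [ 0.591 -0.268  0.06 ]
  px [328. 190.] n 39 med [ 0.548 -0.217  0.02 ] min [ 0.54  -0.229  0.008] max [ 0.556 -0.206  0.03 ]
  px [344. 201.] n 42 med [ 0.516 -0.266  0.02 ] min [ 0.507 -0.278  0.011] max [ 0.526 -0.254  0.029]
  px [321. 204.] n 38 med [ 0.502 -0.193  0.02 ] min [ 0.492 -0.204  0.01 ] max [ 0.512 -0.184  0.026]
  px [358. 214.] n 290 med [ 0.472 -0.307  0.047] min [ 0.447 -0.338  0.024] max [ 0.501 -0.278  0.059]
  px [331. 215.] n 45 med [ 0.468 -0.224  0.02 ] min [ 0.455 -0.236  0.01 ] max [ 0.479 -0.216  0.03 ]
 scoop hi
  px [251. 212.] n 94 med [0.447 0.026 0.147] min [0.435 0.011 0.117] max [0.465 0.043 0.155]
 board ((0.5016918182373047, 0.027489230036
[... 4120 characters left out ...]
]
  px [362. 207.] n 269 med [0.594 0.367 0.073] min [0.468 0.206 0.07 ] max [0.66  0.425 0.079]
  px [ 24. 208.] n 1224 med [ 0.633 -0.609  0.1  ] min [ 0.549 -0.7    0.07 ] max [ 0.694 -0.586  0.206]
  px [243. 249.] n 1301 med [0.78  0.005 0.149] min [ 0.672 -0.036  0.071] max [0.811 0.046 0.224]
  px [475. 276.] n 5759 med [0.803 0.6   0.089] min [0.672 0.49  0.07 ] max [0.93  0.7   0.195]
  px [307. 261.] n 810 med [0.77  0.167 0.108] min [0.726 0.13  0.07 ] max [0.801 0.209 0.114]
  px [163. 258.] n 471 med [ 0.761 -0.204  0.088] min [ 0.726 -0.235  0.071] max [ 0.789 -0.174  0.094]
  px [ 66. 272.] n 3701 med [ 0.807 -0.452  0.089] min [ 0.741 -0.571  0.07 ] max [ 0.864 -0.348  0.097]
```

View pics/crop0.png

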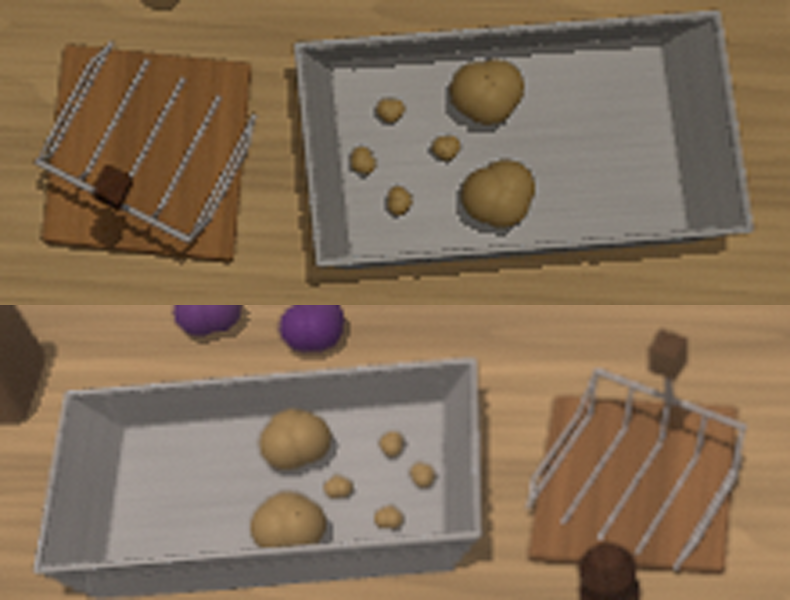

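The crop shows the two big tan potatoes at crop (487,92) and (497,195) inside the tin, clearly larger than the four lumps. The purple ones outside the tin are the look-alikes. The grip is at crop (112,187), with the tines pointing up and right (yaw about -27°). I'll plan the approach now.

```bash
cat >> h.py <<'E'
# scoop pose -> TCP pose. Tool x = scoop x, tool z = scoop -z ; G = TCP in scoop frame
G=np.array([-.073,0,.115-.0187])
def tcp_pose(pos,yaw,pitch=0):
    "TCP position (m), tool-x yaw deg, pitch deg (tips down +)"
    T=np.eye(4);T[:3,:3]=(R.from_euler('ZY',[yaw,pitch],degrees=True)*R.from_euler('x',180,degrees=True)).as_matrix();T[:3,3]=pos;return T
def scoop_pose(ref,yaw,pitch=0,at=(0,0,0),g=None):
    "TCP pose which puts the scoop-frame point `at` on world point ref"
    g=G if g is None else g
    M=R.from_euler('ZY',[yaw,pitch],degrees=True)
    return tcp_pose(np.array(ref)+M.apply(g-np.array(at)),yaw,pitch)
def plan(Ts,T0=None):
    T=tcp() if T0 is None else T0
    for U in Ts:
        D=np.linalg.inv(T)@U
        r=R.from_matrix(D[:3,:3]).as_rotvec();d=D[:3,3]*1e3
        print(d.round(0),r.round(3),'rows %.1f'%max(np.linalg.norm(d)/41.7,np.degrees(np.linalg.norm(r))/7.16)); T=U
def px2plane(c,u,v,z):
    K=c['mtx'];p=np.array([(u-K[0,2])/K[0,0],(v-K[1,2])/K[1,1]]);rd=np.hypot(*p);r=rd
    for _ in range(10): r=rd/(1+c['k1']*r*r)
    d=c['pose'][:3,:3]@np.array([*(p*r/rd),1]);o=c['pose'][:3,3];return o+d*(z-o[2])/d[2]
E
python3 - <<'E'
from h import *
c=dict(np.load('top.npz'))
cs=[px2plane(c,220+a/3.59,160+b/3.588,.016) for a,b in [(65,45),(250,62),(235,258),(42,242)]]
print(np.round(cs,3),np.mean(cs,0))
p0=np.array([.179,.572,.231]);p1=np.array([.453,.027,.25])
Ts=[tcp_pose(p0+(p1-p0)*f,72.6-100.1*f) for f in (.27,.54,.81,1)]
plan(Ts)
E
```

```text
[[ 0.597  0.074  0.016]
 [ 0.587 -0.093  0.016]
 [ 0.41  -0.083  0.016]
 [ 0.418  0.086  0.016]] [ 0.50328668 -0.00402251  0.016     ]
[-118.  114.   -5.] [0.    0.002 0.472] rows 3.9
[-53. 156.  -5.] [ 0.    -0.     0.472] rows 4.0
[ 23. 163.  -5.] [ 0.    -0.     0.472] rows 4.0
[67. 95. -4.] [-0.    -0.     0.332] rows 2.8
```

Emit:
step_arm(
  series="-118 114 -5 0 0 0.472 -1;-118 114 -5 0 0 0.472 -1;-118 114 -5 0 0 0.472 -1;-118 114 -5 0 0 0.472 -1;-118 114 -5 0 0 0.472 -1",
)

```text
clock: 0.52
ee_pos: [0.254, 0.4192, 0.2352]
orientation: [0.003, 0.924, 0.383, -0.002]
force: [-1.1, -0.7, 0.2]
grip_width: 0.0856
```

Emit:
step_arm(
  series="-53 156 -5 0 0 0.472 -1;-53 156 -5 0 0 0.472 -1;-53 156 -5 0 0 0.472 -1;-53 156 -5 0 0 0.472 -1;-53 156 -5 0 0 0.472 -1",
)

```text
clock: 0.93
ee_pos: [0.3291, 0.2668, 0.2411]
orientation: [0.005, 0.988, 0.153, -0.001]
force: [-0.2, 0.6, -0.1]
grip_width: 0.0856
```

Emit:
step_arm(
  series="23 163 -5 0 0 0.472 -1;23 163 -5 0 0 0.472 -1;23 163 -5 0 0 0.472 -1;23 163 -5 0 0 0.472 -1;23 163 -5 0 0 0.472 -1",
)

```text
clock: 1.35
ee_pos: [0.4037, 0.1136, 0.248]
orientation: [0.006, 0.996, -0.087, 0.002]
force: [0.9, 0.8, -0.6]
grip_width: 0.0853
```

Emit:
step_arm(
  series="67 95 -4 0 0 0.332 -1;67 95 -4 0 0 0.332 -1;67 95 -4 0 0 0.332 -1;67 95 -4 0 0 0.332 -1;67 95 -4 0 0 0.332 -1",
)

```text
clock: 1.77
ee_pos: [0.4541, 0.0077, 0.2533]
orientation: [0.005, 0.968, -0.251, 0.003]
force: [-1.2, 0.4, 0.0]
grip_width: 0.0855
```

```bash
python3 - <<'E'
from h import *
T=tcp();c=viewer.read_camera('wrist');c['T']=T@c['mount'];np.savez('w1',**c);save('w1.png',c['frame'])
W=pts(c,c['T']);print(T.round(3),c['mount'].round(3).tolist(),bot.get_state()['clock'])
m=(W[...,2]>.135)&(W[...,2]<.16);n,l,st,ce=cv2.connectedComponentsWithStats(m.astype(np.uint8))
for i in range(1,n):
    if st[i,4]>30:
        q=W[l==i];print(st[i],q.mean(0).round(4),cv2.minAreaRect((q[:,:2]*1000).astype(np.float32)))
m=(W[...,2]>.055)&(W[...,2]<.08)&(np.hypot(W[...,0]-.453,W[...,1]-.027)<.1);q=W[m];print('bar',m.sum(),cv2.fitLine((q[:,:2]*1000).astype(np.float32),cv2.DIST_HUBER,0,.01,.01).ravel())
E
```

```text
[[ 0.874 -0.486  0.003  0.454]
 [-0.486 -0.874 -0.012  0.008]
 [ 0.008  0.009 -1.     0.253]
 [ 0.     0.     0.     1.   ]] [[1.0, -0.0, 0.0, 0.0], [0.0, 0.948, 0.318, -0.082], [-0.0, -0.318, 0.948, -0.142], [0.0, 0.0, 0.0, 1.0]] 1.8167
[459  70  42  49 927] [ 0.6703 -0.0041  0.1463] ((675.6488037109375, -7.059360504150391), (42.87326431274414, 24.207456588745117), 64.76318359375)
[235 162  28  30 750] [0.4525 0.029  0.1476] ((451.47900390625, 27.454341888427734), (26.778491973876953, 26.02532196044922), 64.88894653320312)
[  0 319  29  51 817] [ 0.0679 -0.0148  0.1466] ((67.74103546142578, -12.807842254638672), (65.99211883544922, 12.361083030700684), 76.88312530517578)
bar 471 [4.3178540e-01 9.0197635e-01 4.5798727e+02 3.9902695e+01]
```

View pics/w1.png

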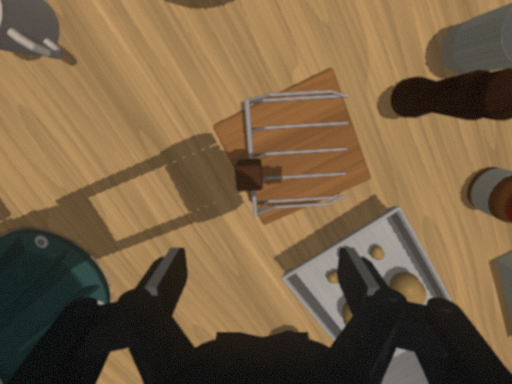

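The wrist view shows the grip at (248,175), with the tines running right. The measured centre is (0.4515, 0.0275) and yaw is about -25.5°.

```bash
python3 - <<'E'
from h import *
plan([tcp_pose([.4515,.0275,.20],-25.5),tcp_pose([.4515,.0275,.112],-25.5)])
E
```

```text
[-11. -16.  53.] [ 0.009 -0.007 -0.06 ] rows 1.3
[ 0. -0. 88.] [ 0.  0. -0.] rows 2.1
```

Emit:
step_arm(
  series="-11 -16 53 0.009 -0.007 -0.06 -1;-11 -16 53 0.009 -0.007 -0.06 -1;-11 -16 53 0.009 -0.007 -0.06 -1;-11 -16 53 0.009 -0.007 -0.06 -1",
)

```text
clock: 2.15
ee_pos: [0.4497, 0.0294, 0.1992]
orientation: [0.0, 0.976, -0.219, -0.002]
force: [-0.3, 0.3, -0.2]
grip_width: 0.0855
```

```bash
python3 - <<'E'
from h import *
print(tcp().round(4));plan([tcp_pose([.4515,.0275,.112],-25.5)])
E
```

```text
[[ 9.039e-01 -4.276e-01 -3.300e-03  4.497e-01]
 [-4.276e-01 -9.040e-01  5.000e-04  2.940e-02]
 [-3.200e-03  9.000e-04 -1.000e+00  1.992e-01]
 [ 0.000e+00  0.000e+00  0.000e+00  1.000e+00]]
[ 3.  1. 87.] [0.001 0.003 0.003] rows 2.1
```

Emit:
step_arm(
  series="3 1 35 0 0.003 0 -1;3 1 70 0 0.003 0 -1;3 1 87 0 0.003 0 -1;3 1 87 0 0.003 0 -1;3 1 87 0 0.003 0 -1",
)

```text
clock: 2.57
ee_pos: [0.452, 0.0276, 0.1129]
orientation: [0.0, 0.976, -0.219, -0.0]
force: [0.7, -0.3, 0.7]
grip_width: 0.0854
```

Emit:
step_arm(
  series="0 0 0 0 0 0 1;0 0 0 0 0 0 1;0 0 0 0 0 0 1;0 0 0 0 0 0 1;0 0 0 0 0 0 1",
)

```text
clock: 2.98
ee_pos: [0.4524, 0.0276, 0.1136]
orientation: [0.0, 0.976, -0.219, 0.0]
force: [-0.2, -0.1, 1.9]
grip_width: 0.0256
```

Emit:
step_arm(
  series="0 0 0 0 0 0 1;0 0 0 0 0 0 1;0 0 0 0 0 0 1",
)

```text
clock: 3.23
ee_pos: [0.4523, 0.0276, 0.1137]
orientation: [0.0, 0.976, -0.219, 0.0]
force: [-1.9, 0.9, 3.6]
grip_width: 0.0254
```

Emit:
step_arm(
  series="0 0 -40 0 0 0 1;0 0 -80 0 0 0 1;0 0 -120 0 0 0 1;0 0 -130 0 0 0 1;0 0 -130 0 0 0 1",
)

```text
clock: 3.65
ee_pos: [0.4546, 0.0275, 0.2467]
orientation: [-0.0, 0.976, -0.219, 0.004]
force: [0.4, 0.5, -3.2]
grip_width: 0.0251
```

```bash
cat >> h.py <<'E'
G=np.array([-.073,0,.0975])
def tin(x,y,z=0,c=(.5215,-.3235),a=96.6):
    a=np.radians(a);return np.array([c[0]+x*np.cos(a)-y*np.sin(a),c[1]+x*np.sin(a)+y*np.cos(a),z])
E
python3 - <<'E'
from h import *
D=scoop_pose(tin(-.09,-.004,.13),96.6,g=np.array([-.073,0,.0975]));print(D[:3,3])
plan([tcp_pose([.45,-.03,.33],5),tcp_pose([.46,-.15,.33],36),tcp_pose([.50,-.30,.32],67),D])
T=tcp();c=viewer.read_camera('wrist');M=T@c['mount'];W=pts(c,M)
# scoop points in scoop-guess frame
S=(W-T[:3,3])@R.from_euler('Z',-25.5,degrees=True).as_matrix();S[...,0]-=.073;S[...,2]+=.0975
V=cv2.cvtColor(c['frame'],cv2.COLOR_RGB2HSV)
m=(abs(S[...,2])<.03)&(abs(S[...,0])<.08)&(abs(S[...,1])<.1)
q=S[m];print(m.sum(),q.min(0),q.max(0))
n,l,st,ce=cv2.connectedComponentsWithStats(m.astype(np.uint8))
for i in range(1,n):
    if st[i,4]>40:
        k=S[l==i];z=np.polyfit(k[:,0],k[:,2],1);y=np.polyfit(k[:,0],k[:,1],1);print(st[i,4],k.min(0).round(3),k.max(0).round(3),'zfit',z.round(4),'yfit',y.round(4))
E
```

```text
[ 0.54420825 -0.48496001  0.2275    ]
[ 21.  54. -83.] [ 0.    -0.007 -0.528] rows 4.2
[ -0. 120.   0.] [-0.     0.    -0.541] rows 4.3
[-56. 145.  10.] [-0.     0.    -0.541] rows 4.3
[-153.  113.   93.] [-0.     0.    -0.517] rows 5.1
3421 [-0.06526914 -0.07968373 -0.00029106] [0.06246607 0.07986195 0.02988913]
1244 [-0.063  0.07   0.001] [0.062 0.08  0.03 ] zfit [-0.0501  0.0089] yfit [-0.0074  0.0748]
555 [-0.064  0.034  0.001] [0.062 0.038 0.029] zfit [-0.0527  0.0046] yfit [0.0047 0.0362]
610 [-0.065 -0.002 -0.   ] [0.062 0.002 0.03 ] zfit [-0.0552  0.0043] yfit [-0.0044  0.0001]
454 [-0.056 -0.038  0.001] [ 0.062 -0.033  0.006] zfit [0.0034 0.0031] yfit [ 0.0098 -0.0356]
558 [-0.018 -0.08  -0.   ] [ 0.062 -0.069  0.015] zfit [-0.0289  0.0075] yfit [ 0.0162 -0.0738]
```

Emit:
step_arm(
  series="21 54 -83 0 -0.007 -0.528 1;21 54 -83 0 -0.007 -0.528 1;21 54 -83 0 -0.007 -0.528 1;21 54 -83 0 -0.007 -0.528 1;21 54 -83 0 -0.007 -0.528 1",
)

```text
clock: 4.12
ee_pos: [0.4478, -0.0307, 0.3255]
orientation: [-0.001, 0.999, 0.046, -0.003]
force: [0.3, -0.0, -2.6]
grip_width: 0.0253
```

Emit:
step_arm(
  series="0 120 0 0 0 -0.541 1;0 120 0 0 0 -0.541 1;0 120 0 0 0 -0.541 1;0 120 0 0 0 -0.541 1;0 120 0 0 0 -0.541 1",
)

```text
clock: 4.53
ee_pos: [0.4577, -0.1529, 0.3216]
orientation: [-0.003, 0.95, 0.313, -0.006]
force: [0.4, 1.3, -2.9]
grip_width: 0.0255
```

Emit:
step_arm(
  series="-56 145 10 0 0 -0.541 1;-56 145 10 0 0 -0.541 1;-56 145 10 0 0 -0.541 1;-56 145 10 0 0 -0.541 1;-56 145 10 0 0 -0.541 1",
)

```text
clock: 4.95
ee_pos: [0.4987, -0.3088, 0.3056]
orientation: [-0.005, 0.831, 0.556, -0.007]
force: [0.4, -0.9, -2.9]
grip_width: 0.0253
```

```bash
python3 - <<'E'
from h import *
print(tcp().round(3))
D=scoop_pose(tin(-.09,-.004,.10),96.6);plan([D,scoop_pose(tin(-.09,-.004,.035),96.6)])
E
```

```text
[[ 0.381  0.924 -0.017  0.499]
 [ 0.925 -0.381  0.001 -0.309]
 [-0.005 -0.016 -1.     0.306]
 [ 0.     0.     0.     1.   ]]
[-145.  111.  107.] [-0.017  0.001 -0.506] rows 5.1
[ 0.  0. 65.] [0. 0. 0.] rows 1.6
```

Emit:
step_arm(
  series="-145 111 60 -0.017 0 -0.506 1;-145 111 60 -0.017 0 -0.506 1;-145 111 60 -0.017 0 -0.506 1;-145 111 100 -0.017 0 -0.506 1;-145 111 107 -0.017 0 -0.506 1",
)

```text
clock: 5.37
ee_pos: [0.5411, -0.476, 0.2061]
orientation: [-0.001, 0.663, 0.749, -0.0]
force: [-0.9, 0.2, -3.6]
grip_width: 0.0252
```

Emit:
step_arm(
  series="0 0 0 0 0 0 1",
)

```text
clock: 5.45
ee_pos: [0.5378, -0.4779, 0.1944]
orientation: [-0.007, 0.664, 0.748, -0.001]
force: [-1.8, -0.1, -5.1]
grip_width: 0.0249
```

```bash
python3 - <<'E'
from h import *
T=tcp();print(T.round(3),bot.get_state()['joint_pos'].round(2))
plan([scoop_pose(tin(-.09,-.004,.04),96.6),scoop_pose(tin(-.09,-.004,.006),96.6)])
c=viewer.read_camera('wrist');np.savez('w2',T=T@c['mount'],**c);save('w2.png',c['frame'])
E
```

```text
[[-0.118  0.993 -0.011  0.538]
 [ 0.993  0.119  0.007 -0.478]
 [ 0.009 -0.01  -1.     0.194]
 [ 0.     0.     0.     1.   ]] [-0.82  0.57  1.25 -0.    1.34 -2.51]
[-8.  6. 57.] [-0.01  -0.009  0.004] rows 1.4
[ 0.  0. 34.] [0. 0. 0.] rows 0.8
```

View pics/w2.png

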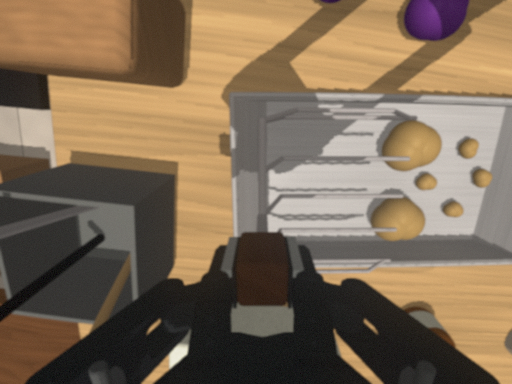

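The view shows the scoop above the empty part of the tin, with its tips (about x=405) just short of the potatoes at (412,145) and (398,218). I'll refine the tin and potato positions from the depth.

```bash
python3 - <<'E'
from h import *
c=dict(np.load('w2.npz'));W=pts(c,c['T'])
a=np.radians(96.6);d=W-np.array([.5215,-.3235,0])
tx=d[...,0]*np.cos(a)+d[...,1]*np.sin(a);ty=-d[...,0]*np.sin(a)+d[...,1]*np.cos(a);Z=W[...,2]
H,S,V=cv2.split(cv2.cvtColor(c['frame'],cv2.COLOR_RGB2HSV).astype(int))
m=(H>10)&(H<28)&(S>70)&(Z>.008)&(Z<.08)&(abs(tx)<.15)&(abs(ty)<.09)
n,l,st,ce=cv2.connectedComponentsWithStats(m.astype(np.uint8))
for i in range(1,n):
    if st[i,4]>40: k=l==i;print(st[i,4],'x',tx[k].min().round(3),tx[k].max().round(3),'y',ty[k].min().round(3),ty[k].max().round(3),'z',Z[k].max().round(3))
# rim long sides near z=.06
r=(Z>.052)&(Z<.066)&(S<60)&(abs(tx)<.17)
for lo,hi in((-.11,-.08),(.08,.11)):
    k=r&(ty>lo)&(ty<hi);print('rim',k.sum(),ty[k].min(),ty[k].max(),np.polyfit(tx[k],ty[k],1) if k.sum()>5 else '')
k=(Z>.05)&(Z<.066)&(S<60)&(abs(ty)<.08)&(tx<-.15)&(tx>-.22);print('end',np.percentile(tx[k],[2,50,98]))
f=(abs(Z-.004)<.006)&(abs(tx)<.14)&(abs(ty)<.08);print('floor z',np.median(Z[f]))
E
```

```text
2094 x -0.013 0.048 y 0.017 0.073 z 0.055
289 x 0.092 0.112 y 0.029 0.052 z 0.024
263 x 0.12 0.141 y -0.009 0.014 z 0.024
253 x 0.045 0.066 y -0.013 0.007 z 0.024
1682 x -0.015 0.047 y -0.073 -0.02 z 0.056
234 x 0.089 0.114 y -0.049 -0.031 z 0.024
rim 1377 -0.09832428929651237 -0.0908579047242857 [ 0.00277494 -0.09383503]
rim 1994 0.09142210445774167 0.09932090004574905 [-0.00095479  0.09513614]
end [-0.1865773  -0.18154141 -0.17669835]
floor z 0.0038237176580113996
```

```bash
python3 - <<'E'
from h import *
plan([scoop_pose(tin(-.09,0,.02),96.6)])
E
```

```text
[-11.   2.  78.] [-0.01  -0.011  0.004] rows 1.9
```

Emit:
step_arm(
  series="-11 2 20 -0.01 -0.011 0.004 1;-11 2 50 -0.01 -0.011 0.004 1;-11 2 78 -0.01 -0.011 0.004 1;-11 2 78 -0.01 -0.011 0.004 1;-11 2 78 -0.01 -0.011 0.004 1",
)

```text
clock: 5.92
ee_pos: [0.5381, -0.4827, 0.1151]
orientation: [-0.004, 0.665, 0.747, 0.0]
force: [0.4, 0.1, -2.6]
grip_width: 0.0254
```

```bash
python3 - <<'E'
from h import *
print(bot.get_state()['ee_pos'],bot.get_state()['force'])
plan([scoop_pose(tin(-.09,0,.0055),96.6)])
E
```

```text
[ 0.53807658 -0.4827076   0.11506401] [ 0.37286594  0.0677054  -2.60980403]
[-3.  2. 12.] [-0.004 -0.006 -0.   ] rows 0.3
```

Emit:
step_arm(
  series="-3 2 6 -0.004 -0.006 0 1;-3 2 12 -0.004 -0.006 0 1;-3 2 12 -0.004 -0.006 0 1;-3 2 12 -0.004 -0.006 0 1",
)

```text
clock: 6.25
ee_pos: [0.5408, -0.4857, 0.1041]
orientation: [0.001, 0.665, 0.747, -0.0]
force: [-0.3, 0.3, -3.0]
grip_width: 0.0255
```

```bash
python3 - <<'E'
from h import *
print(tcp().round(4),bot.get_state()['force'])
plan([scoop_pose(tin(x,0,.0055),96.6) for x in (-.03,.035)])
E
```

```text
[[-1.148e-01  9.934e-01  7.000e-04  5.408e-01]
 [ 9.934e-01  1.148e-01 -1.400e-03 -4.857e-01]
 [-1.500e-03  6.000e-04 -1.000e+00  1.041e-01]
 [ 0.000e+00  0.000e+00  0.000e+00  1.000e+00]] [-0.25222436  0.28106949 -3.02104069]
[60. -1.  1.] [ 0.001  0.002 -0.   ] rows 1.4
[65. -0.  0.] [0. 0. 0.] rows 1.6
```

Emit:
step_arm(
  series="12 -1 1 0 0.002 0 1;24 -1 1 0 0.002 0 1;36 -1 1 0 0.002 0 1;48 -1 1 0 0.002 0 1;60 -1 1 0 0.002 0 1",
)

```text
clock: 6.67
ee_pos: [0.533, -0.4249, 0.1036]
orientation: [0.001, 0.665, 0.747, 0.0]
force: [-1.0, -2.6, -1.8]
grip_width: 0.0254
```

Emit:
step_arm(
  series="13 0 0 0 0 0 1;26 0 0 0 0 0 1;39 0 0 0 0 0 1;52 0 0 0 0 0 1;65 0 0 0 0 0 1",
)

```text
clock: 7.08
ee_pos: [0.5255, -0.3591, 0.1037]
orientation: [0.001, 0.665, 0.747, 0.0]
force: [0.3, -1.0, -3.1]
grip_width: 0.0251
```

```bash
python3 - <<'E'
from h import *
T=tcp();print(T.round(4),bot.get_state()['force'])
c=viewer.read_camera('wrist');np.savez('w3',T=T@c['mount'],**c);save('w3.png',c['frame'])
plan([scoop_pose(tin(.045,0,.0055),96.6)])
E
```

```text
[[-1.154e-01  9.933e-01  1.400e-03  5.255e-01]
 [ 9.933e-01  1.154e-01 -7.000e-04 -3.591e-01]
 [-8.000e-04  1.300e-03 -1.000e+00  1.037e-01]
 [ 0.000e+00  0.000e+00  0.000e+00  1.000e+00]] [ 0.28948266 -1.02737608 -3.14800088]
[5. 1. 0.] [-0.    -0.003  0.001] rows 0.1
```

View pics/w3.png

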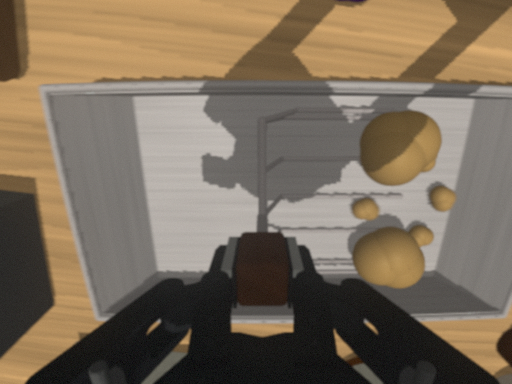

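The big potatoes at (400,148) and (390,257) are now over the front half of the tines and have been pushed a little. One small is between the tines at (365,209), and the others are by the end wall.

```bash
cat > loc.py <<'E'
from h import *
import sys
def loc(c,M,zmin=.008):
    W=pts(c,M);a=np.radians(96.6);d=W-np.array([.5215,-.3235,0])
    tx=d[...,0]*np.cos(a)+d[...,1]*np.sin(a);ty=-d[...,0]*np.sin(a)+d[...,1]*np.cos(a);Z=W[...,2]
    H,S,V=cv2.split(cv2.cvtColor(c['frame'],cv2.COLOR_RGB2HSV).astype(int))
    m=(H>10)&(H<28)&(S>70)&(Z>zmin)&(Z<.3)&(abs(tx)<.19)&(abs(ty)<.09)
    n,l,st,ce=cv2.connectedComponentsWithStats(m.astype(np.uint8))
    for i in range(1,n):
        if st[i,4]>25: k=l==i;print(st[i,4],ce[i].round(),'x',tx[k].min().round(3),tx[k].max().round(3),'y',ty[k].min().round(3),ty[k].max().round(3),'z',Z[k].min().round(3),Z[k].max().round(3))
E
python3 - <<'E'
from loc import *
c=dict(np.load('w3.npz'));loc(c,c['T'])
E
```

```text
217 [ 56. 169.] x -0.188 -0.184 y -0.024 0.09 z 0.06 0.065
4769 [399. 146.] x 0.042 0.116 y 0.024 0.08 z 0.018 0.062
470 [441. 198.] x 0.121 0.142 y -0.009 0.014 z 0.012 0.024
428 [365. 209.] x 0.048 0.072 y -0.018 0.002 z 0.008 0.025
3746 [392. 256.] x 0.05 0.129 y -0.076 -0.021 z 0.011 0.056
1655 [262. 273.] x -0.049 -0.023 y -0.013 0.013 z 0.106 0.141
61 [152. 327.] x -0.084 -0.075 y -0.008 0.009 z 0.155 0.174
59 [372. 328.] x 0.003 0.012 y -0.009 0.009 z 0.155 0.174
195 [ 65. 352.] x -0.102 -0.09 y 0.011 0.014 z 0.174 0.198
202 [458. 351.] x 0.018 0.03 y 0.011 0.013 z 0.174 0.197
146 [262. 333.] x -0.05 -0.022 y -0.009 0.017 z 0.153 0.18
78 [186. 338.] x -0.073 -0.057 y -0.013 0.018 z 0.154 0.191
143 [342. 345.] x -0.015 0.003 y -0.013 0.018 z 0.155 0.192
```

```bash
python3 - <<'E'
from h import *
at=(-.055,0,0);x=.042-.055
plan([scoop_pose(tin(x,0,.008),96.6,-9,at),scoop_pose(tin(x,0,.010),96.6,-18,at),scoop_pose(tin(x,0,.06),96.6,-20,at),scoop_pose(tin(x,0,.13),96.6,-20,at)])
E
```

```text
[-13.   1.   2.] [-0.     0.154  0.001] rows 1.2
[-15.  -0.   2.] [0.    0.157 0.   ] rows 1.3
[ 12.   0. -47.] [ 0.     0.035 -0.   ] rows 1.2
[ 24.  -0. -66.] [ 0.  0. -0.] rows 1.7
```

Emit:
step_arm(
  series="-4 0 0 0 0.04 0 1;-7 0 0 0 0.08 0 1;-10 0 1 0 0.12 0 1;-13 0 2 0 0.154 0 1;-13 0 2 0 0.154 0 1",
)

```text
clock: 7.55
ee_pos: [0.5259, -0.3704, 0.1004]
orientation: [-0.059, 0.663, 0.744, 0.052]
force: [-0.4, -0.6, -5.7]
grip_width: 0.0252
```

Emit:
step_arm(
  series="-4 0 0 0 0.04 0 1;-7 0 1 0 0.08 0 1;-11 0 1 0 0.12 0 1;-15 0 2 0 0.157 0 1;-15 0 2 0 0.157 0 1",
)

```text
clock: 7.97
ee_pos: [0.5273, -0.3864, 0.0946]
orientation: [-0.117, 0.658, 0.737, 0.103]
force: [0.1, -1.6, -6.5]
grip_width: 0.0253
```

```bash
python3 - <<'E'
from loc import *
T=tcp();print(T.round(4),bot.get_state()['force'])
c=viewer.read_camera('wrist');M=T@c['mount'];save('w4.png',c['frame']);loc(c,M)
E
```

```text
[[-0.1076  0.9935 -0.0366  0.5273]
 [ 0.9451  0.1136  0.3064 -0.3864]
 [ 0.3086 -0.0016 -0.9512  0.0946]
 [ 0.      0.      0.      1.    ]] [ 0.12817561 -1.63666365 -6.54535734]
4219 [359. 142.] x -0.001 0.081 y 0.03 0.084 z 0.039 0.088
381 [417. 151.] x 0.127 0.152 y 0.027 0.052 z 0.008 0.024
337 [407. 185.] x 0.12 0.138 y -0.009 0.014 z 0.009 0.024
83 [353. 191.] x 0.051 0.066 y 0.001 0.006 z 0.011 0.022
194 [353. 202.] x 0.047 0.069 y -0.014 -0.002 z 0.012 0.024
3780 [385. 254.] x 0.036 0.162 y -0.089 -0.019 z 0.009 0.089
1546 [261. 271.] x -0.087 -0.055 y -0.011 0.015 z 0.095 0.132
155 [411. 317.] x -0.038 -0.032 y 0.012 0.014 z 0.165 0.186
79 [370. 326.] x -0.048 -0.035 y -0.008 0.011 z 0.156 0.175
82 [277. 333.] x -0.089 -0.066 y -0.008 0.012 z 0.146 0.167
42 [335. 335.] x -0.069 -0.047 y -0.012 0.019 z 0.153 0.182
129 [ 52. 361.] x -0.155 -0.144 y 0.012 0.015 z 0.152 0.166
91 [172. 367.] x -0.121 -0.11 y 0.01 0.019 z 0.164 0.172
76 [155. 367.] x -0.129 -0.119 y -0.012 -0.009 z 0.143 0.153
```

View pics/w4.png

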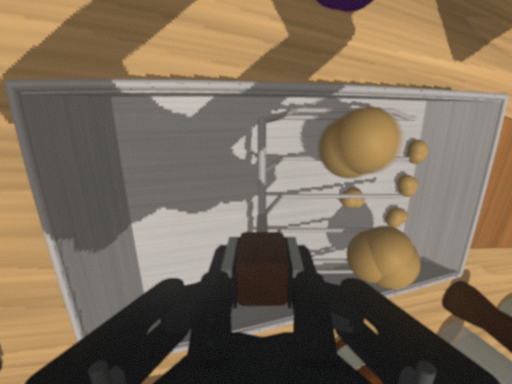

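Both big potatoes ride on the tilted scoop at (360,142) and (384,257), and all four smalls lie on the floor below. Lifting now.

Emit:
step_arm(
  series="3 0 -9 0 0.01 0 1;6 0 -19 0 0.02 0 1;9 0 -29 0 0.03 0 1;13 0 -40 0 0.04 0 1;16 0 -50 0 0.05 0 1",
)

```text
clock: 8.43
ee_pos: [0.5274, -0.3846, 0.149]
orientation: [-0.135, 0.654, 0.734, 0.119]
force: [-0.8, -0.1, -5.8]
grip_width: 0.0257
```

Emit:
step_arm(
  series="5 0 -14 0 0 0 1;10 0 -28 0 0 0 1;15 0 -42 0 0 0 1;20 0 -56 0 0 0 1;25 0 -70 0 0 0 1",
)

```text
clock: 8.85
ee_pos: [0.5277, -0.3848, 0.225]
orientation: [-0.135, 0.654, 0.735, 0.119]
force: [0.5, 0.2, -7.5]
grip_width: 0.0248
```

Emit:
step_arm(
  series="5 0 -14 0 0 0 1;10 0 -28 0 0 0 1;15 0 -42 0 0 0 1;20 0 -52 0 0 0 1;20 0 -52 0 0 0 1",
)

```text
clock: 9.27
ee_pos: [0.5285, -0.3842, 0.2842]
orientation: [-0.133, 0.654, 0.735, 0.118]
force: [0.2, 0.1, -5.6]
grip_width: 0.025
```

```bash
python3 - <<'E'
from loc import *
T=tcp();print(T.round(4),bot.get_state()['force'],bot.get_state()['joint_pos'].round(2))
c=viewer.read_camera('wrist');M=T@c['mount'];save('w5.png',c['frame']);loc(c,M)
E
```

```text
[[-1.093e-01  9.932e-01 -3.990e-02  5.285e-01]
 [ 9.304e-01  1.164e-01  3.476e-01 -3.842e-01]
 [ 3.499e-01  8.000e-04 -9.368e-01  2.842e-01]
 [ 0.000e+00  0.000e+00  0.000e+00  1.000e+00]] [ 0.18480901  0.11353968 -5.5703975 ] [-0.85  0.56  1.11  0.21  1.77 -2.53]
4444 [303. 152.] x -0.039 0.051 y -0.006 0.079 z 0.014 0.266
49 [385. 156.] x 0.056 0.097 y 0.04 0.041 z 0.226 0.243
3545 [385. 257.] x 0.04 0.095 y -0.074 -0.02 z 0.225 0.284
496 [254. 240.] x -0.095 -0.013 y -0.033 0.013 z 0.2 0.3
38 [304. 232.] x -0.007 0.029 y -0.036 -0.035 z 0.203 0.215
30 [330. 269.] x 0.021 0.049 y -0.075 -0.073 z 0.221 0.231
```

View pics/w5.png

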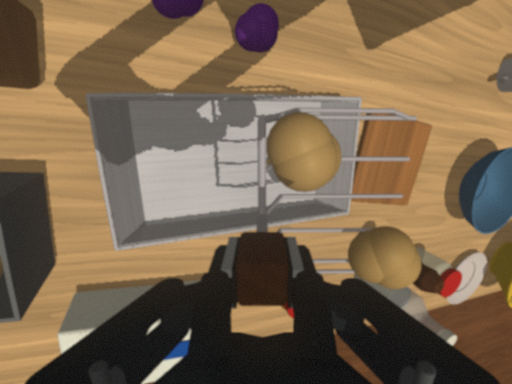

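Both potatoes sit on the scoop, at (303,152) at the rear and (385,257) further forward, and the wrist force matches their weight. I'm planning a gentle carry to the bowl.

```bash
python3 - <<'E'
from h import *
C=np.array([.550,.317,0]);h=np.array([np.cos(np.pi/4),np.sin(np.pi/4),0])
F=scoop_pose(C-.025*h+[0,0,.205],45,-20.5,(.062,0,0));print(F[:3,3])
from scipy.interpolate import interp1d
k=np.array([[.5285,-.3842,.2842,96.6],[.50,-.20,.295,90],[.46,-.03,.295,76],[.43,.09,.29,60],[*F[:3,3],45]])
f=interp1d([0,.3,.6,.82,1],k.T)
Ts=[tcp_pose(f(t)[:3],f(t)[3],-20.5) for t in np.linspace(0,1,8)[1:]]
plan(Ts)
E
```

```text
[0.41876383 0.18576383 0.24904754]
[85. -3. 25.] [-0.02  -0.001  0.052] rows 2.1
[85. -8. 26.] [-0.019  0.     0.051] rows 2.1
[ 77. -18.  28.] [-0.039 -0.     0.103] rows 2.0
[ 74. -27.  27.] [-0.041  0.     0.109] rows 2.0
[ 67. -36.  28.] [-0.059 -0.     0.158] rows 1.9
[ 57. -45.  33.] [-0.066 -0.     0.176] rows 1.9
[ 44. -49.  51.] [-0.073  0.     0.195] rows 2.0
```

Emit:
step_arm(
  series="9 0 3 -0.002 0 0.005 1;24 -1 7 -0.006 0 0.015 1;43 -1 13 -0.01 0 0.026 1;64 -2 19 -0.015 0 0.039 1;85 -3 25 -0.02 0 0.052 1",
)

```text
clock: 9.73
ee_pos: [0.5138, -0.2945, 0.2876]
orientation: [-0.131, 0.675, 0.716, 0.122]
force: [-0.6, 0.1, -6.1]
grip_width: 0.0253
```

Emit:
step_arm(
  series="17 -1 5 -0.004 0 0.01 1;34 -3 10 -0.008 0 0.02 1;51 -5 15 -0.011 0 0.03 1;68 -6 20 -0.015 0 0.04 1;85 -8 26 -0.019 0 0.051 1",
)

```text
clock: 10.15
ee_pos: [0.4994, -0.2043, 0.2923]
orientation: [-0.129, 0.694, 0.697, 0.126]
force: [-0.7, 0.5, -6.1]
grip_width: 0.0251
```

Emit:
step_arm(
  series="15 -4 6 -0.008 0 0.02 1;31 -7 11 -0.016 0 0.04 1;46 -11 17 -0.024 0 0.06 1;62 -14 22 -0.032 0 0.08 1;77 -18 28 -0.039 0 0.103 1",
)

```text
clock: 10.57
ee_pos: [0.4794, -0.1202, 0.2926]
orientation: [-0.123, 0.732, 0.657, 0.132]
force: [-0.3, -0.3, -6.6]
grip_width: 0.025
```

```bash
python3 - <<'E'
from h import *
s=bot.get_state();print(tcp().round(3),s['force'],s['joint_pos'].round(2))
C=np.array([.550,.317,0]);h=np.array([np.cos(np.pi/4),np.sin(np.pi/4),0])
F=scoop_pose(C-.025*h+[0,0,.205],45,-20.5,(.062,0,0))
from scipy.interpolate import interp1d
T=tcp();k=np.array([[*T[:3,3],83.],[.445,.03,.29,68],[.43,.10,.285,58],[*F[:3,3],45]])
f=interp1d([0,.5,.75,1],k.T)
plan([tcp_pose(f(t)[:3],f(t)[3],-20.5) for t in np.linspace(0,1,6)[1:]])
E
```

```text
[[ 0.102  0.994  0.031  0.479]
 [ 0.929 -0.106  0.354 -0.12 ]
 [ 0.355 -0.007 -0.935  0.293]
 [ 0.     0.     0.     1.   ]] [-0.32762748 -0.30655369 -6.59778273] [-0.62  0.23  1.61  0.31  1.5  -2.14]
[ 54. -20.  22.] [-0.049 -0.005  0.11 ] rows 1.5
[ 52. -27.  20.] [-0.037  0.     0.098] rows 1.5
[ 47. -31.  20.] [-0.043  0.     0.114] rows 1.4
[ 42. -36.  26.] [-0.053 -0.     0.141] rows 1.5
[ 38. -46.  45.] [-0.064 -0.     0.17 ] rows 1.8
```

Emit:
step_arm(
  series="11 -4 4 -0.01 0 0.022 1;22 -8 9 -0.02 0 0.044 1;32 -12 13 -0.03 0 0.066 1;43 -16 18 -0.04 0 0.088 1;54 -20 22 -0.049 0 0.11 1",
)

```text
clock: 10.98
ee_pos: [0.4636, -0.0582, 0.29]
orientation: [-0.114, 0.77, 0.612, 0.14]
force: [0.3, 0.3, -5.8]
grip_width: 0.0249
```

Emit:
step_arm(
  series="10 -5 4 -0.007 0 0.02 1;21 -11 8 -0.015 0 0.04 1;31 -16 12 -0.022 0 0.06 1;42 -22 16 -0.03 0 0.08 1;52 -27 20 -0.037 0 0.098 1",
)

```text
clock: 11.4
ee_pos: [0.4473, 0.0041, 0.2887]
orientation: [-0.108, 0.801, 0.57, 0.145]
force: [0.4, 0.0, -5.7]
grip_width: 0.0249
```

Emit:
step_arm(
  series="9 -6 4 -0.009 0 0.023 1;19 -12 8 -0.017 0 0.046 1;28 -19 12 -0.026 0 0.068 1;38 -25 16 -0.034 0 0.091 1;47 -31 20 -0.043 0 0.114 1",
)

```text
clock: 11.82
ee_pos: [0.4319, 0.0641, 0.2855]
orientation: [-0.1, 0.835, 0.52, 0.149]
force: [0.2, -0.2, -5.8]
grip_width: 0.0253
```

```bash
python3 - <<'E'
from h import *
s=bot.get_state();print(tcp().round(3),s['force'],s['joint_pos'].round(2))
C=np.array([.550,.317,0]);h=np.array([np.cos(np.pi/4),np.sin(np.pi/4),0])
F=scoop_pose(C-.025*h+[0,0,.205],45,-20.5,(.062,0,0))
from scipy.interpolate import interp1d
T=tcp();k=np.array([[*T[:3,3],np.degrees(np.arctan2(T[1,0],T[0,0]))],[*F[:3,3],45]])
f=interp1d([0,1],k.T)
plan([tcp_pose(f(t)[:3],f(t)[3],-20.5) for t in np.linspace(0,1,3)[1:]])
E
```

```text
[[ 0.415  0.898  0.146  0.432]
 [ 0.838 -0.44   0.322  0.064]
 [ 0.353 -0.012 -0.935  0.286]
 [ 0.     0.     0.     1.   ]] [ 0.15137141 -0.16198836 -5.7781479 ] [-0.33 -0.    1.89  0.38  1.24 -1.57]
[ 42. -32.  36.] [-0.07  -0.002  0.152] rows 1.5
[ 36. -41.  33.] [-0.057  0.     0.152] rows 1.5
```

Emit:
step_arm(
  series="8 -6 7 -0.014 0 0.03 1;17 -13 14 -0.028 0 0.06 1;25 -19 22 -0.042 0 0.09 1;34 -26 29 -0.056 0 0.12 1;42 -32 36 -0.07 0 0.152 1",
)

```text
clock: 12.23
ee_pos: [0.4224, 0.1264, 0.2652]
orientation: [-0.083, 0.876, 0.449, 0.157]
force: [-0.1, 0.4, -6.0]
grip_width: 0.0255
```

Emit:
step_arm(
  series="7 -8 7 -0.012 0 0.03 1;15 -17 13 -0.024 0 0.06 1;23 -26 20 -0.036 0 0.09 1;31 -35 28 -0.048 0 0.125 1;36 -41 33 -0.057 0 0.152 1",
)

```text
clock: 12.65
ee_pos: [0.4113, 0.1883, 0.2449]
orientation: [-0.071, 0.91, 0.376, 0.161]
force: [-0.4, 0.4, -6.0]
grip_width: 0.025
```

```bash
python3 - <<'E'
from h import *
s=bot.get_state();T=tcp();print(T.round(3),s['force'],s['joint_pos'].round(2))
c=viewer.read_camera('wrist');np.savez('w6',T=T@c['mount'],**c);save('w6.png',c['frame'])
W=pts(c,T@c['mount']);H,S,V=cv2.split(cv2.cvtColor(c['frame'],cv2.COLOR_RGB2HSV).astype(int))
m=(H>95)&(H<115)&(S>90)&(W[...,2]>.066)&(W[...,2]<.084);p=W[m][:,:2]
A=np.c_[2*p,np.ones(len(p))];x=np.linalg.lstsq(A,(p**2).sum(1),rcond=None)[0];print('bowl',x[:2],np.sqrt(x[2]+x[:2]@x[:2]),len(p))
E
```

```text
[[ 0.666  0.706  0.239  0.411]
 [ 0.661 -0.708  0.25   0.188]
 [ 0.346 -0.009 -0.938  0.245]
 [ 0.     0.     0.     1.   ]] [-0.39240157  0.35287347 -5.9709113 ] [ 0.08 -0.03  2.03  0.3   0.89 -0.86]
bowl [0.54922145 0.31542803] 0.10411011414223158 697
```

View pics/w6.png

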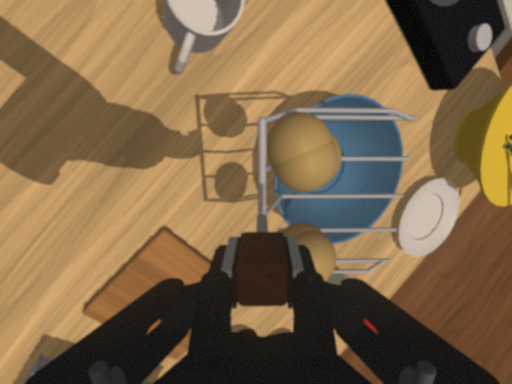

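The view shows both potatoes settled at the rear of the scoop, (304,152) and (310,250), with the bowl right under the front of the tines. The refined bowl centre is (0.5495, 0.316). Tipping gradually about the tips.

```bash
cat > d.py <<'E'
from h import *
C=np.array([.5495,.316,0]);h=np.array([np.cos(np.pi/4),np.sin(np.pi/4),0])
def dump(p,z,b=.04): return scoop_pose(C-b*h+[0,0,z],45,p,(.062,0,0))
E
python3 - <<'E'
from d import *
plan([dump(-8,.17),dump(3,.105),dump(13,.082)])
E
```

```text
[ 2.  9. -3.] [-0.01  -0.213 -0.004] rows 1.7
[12.  0. 40.] [-0.    -0.192 -0.   ] rows 1.5
[20.  0.  1.] [ 0.    -0.175  0.   ] rows 1.4
```

Emit:
step_arm(
  series="0 2 -1 -0.002 -0.043 -0.001 1;1 4 -1 -0.004 -0.086 -0.002 1;1 6 -2 -0.006 -0.13 -0.003 1;2 8 -3 -0.008 -0.172 -0.004 1;2 9 -3 -0.01 -0.213 -0.004 1",
)

```text
clock: 13.12
ee_pos: [0.4153, 0.183, 0.247]
orientation: [-0.027, 0.922, 0.382, 0.062]
force: [0.7, -0.3, -5.7]
grip_width: 0.0251
```

Emit:
step_arm(
  series="2 0 8 0 -0.038 0 1;5 0 16 0 -0.076 0 1;7 0 24 0 -0.115 0 1;10 0 32 0 -0.153 0 1;12 0 40 0 -0.192 0 1",
)

```text
clock: 13.53
ee_pos: [0.4255, 0.1952, 0.2079]
orientation: [0.01, 0.923, 0.383, -0.029]
force: [0.9, -1.9, -5.8]
grip_width: 0.0252
```

```bash
python3 - <<'E'
from d import *
s=bot.get_state();print(tcp().round(3),s['force'],s['joint_pos'].round(2))
plan([dump(12,.085),dump(22,.08),dump(32,.08),dump(42,.08),dump(52,.08)])
E
```

```text
[[ 0.705  0.707 -0.047  0.425]
 [ 0.706 -0.707 -0.04   0.195]
 [-0.061 -0.005 -0.998  0.208]
 [ 0.     0.     0.     1.   ]] [ 0.87802185 -1.92367529 -5.8215514 ] [ 0.3   0.23  1.77 -0.03  1.2  -0.47]
[21.  2. -2.] [-0.005 -0.148  0.001] rows 1.2
[ 20.  -0. -17.] [ 0.    -0.175  0.   ] rows 1.4
[ 19.  -0. -22.] [ 0.    -0.175 -0.   ] rows 1.4
[ 19.   0. -22.] [-0.    -0.175 -0.   ] rows 1.4
[ 19.  -0. -22.] [-0.    -0.175  0.   ] rows 1.4
```

Emit:
step_arm(
  series="4 0 0 0 -0.03 0 1;8 1 0 0 -0.06 0 1;13 1 -1 -0.003 -0.09 0 1;17 2 -2 -0.005 -0.12 0 1;21 2 -2 -0.005 -0.148 0 1",
)

```text
clock: 13.95
ee_pos: [0.4403, 0.2086, 0.208]
orientation: [0.04, 0.918, 0.381, -0.098]
force: [-0.4, 0.5, -5.6]
grip_width: 0.0252
```

Emit:
step_arm(
  series="4 0 -3 0 -0.035 0 1;8 0 -7 0 -0.07 0 1;12 0 -10 0 -0.105 0 1;16 0 -13 0 -0.14 0 1;20 0 -17 0 -0.175 0 1",
)

```text
clock: 14.37
ee_pos: [0.4554, 0.2252, 0.2199]
orientation: [0.072, 0.906, 0.376, -0.18]
force: [0.7, 0.2, -4.9]
grip_width: 0.0254
```

Emit:
step_arm(
  series="4 0 -4 0 -0.035 0 1;8 0 -9 0 -0.07 0 1;11 0 -13 0 -0.105 0 1;15 0 -18 0 -0.14 0 1;19 0 -22 0 -0.175 0 1",
)

```text
clock: 14.78
ee_pos: [0.4731, 0.2438, 0.2329]
orientation: [0.104, 0.886, 0.369, -0.26]
force: [0.1, -0.8, -3.5]
grip_width: 0.0255
```

```bash
python3 - <<'E'
from d import *
s=bot.get_state();print(tcp().round(3),s['force'],s['joint_pos'].round(2))
plan([dump(42,.08),dump(52,.08)])
c=viewer.read_camera('scene');save('s7.png',cv2.resize(c['frame'][80:280,230:430],(600,600)))
E
```

```text
[[ 0.593  0.708 -0.384  0.473]
 [ 0.6   -0.706 -0.377  0.244]
 [-0.538 -0.007 -0.843  0.233]
 [ 0.     0.     0.     1.   ]] [ 0.13258831 -0.81607779 -3.52149259] [ 0.46  0.59  1.27 -0.17  1.83 -0.32]
[ 20.   3. -24.] [-0.005 -0.165  0.005] rows 1.3
[ 19.  -0. -22.] [-0.    -0.175  0.   ] rows 1.4
```

View pics/s7.png

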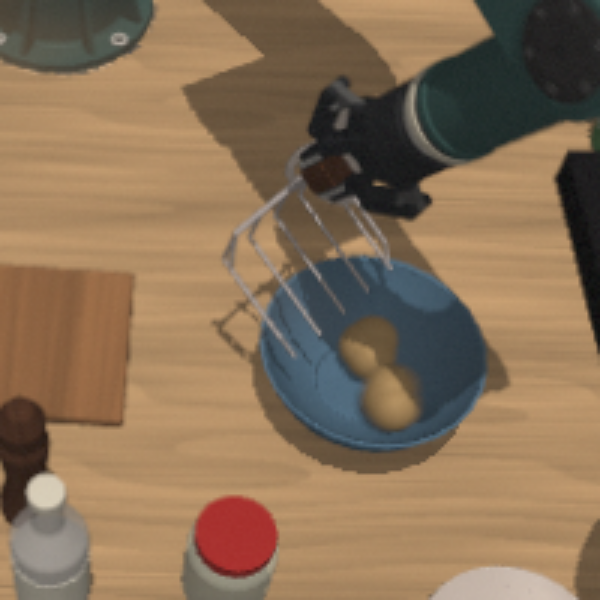

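Both potatoes are in the bowl, at (368,345) and (390,397) in the crop, and the force is back to the scoop's own weight. Retreating to the board.

```bash
python3 - <<'E'
from d import *
p=tcp()[:3,3]
F=scoop_pose([.503,-.004,.07],-4,0);print(F[:3,3])
plan([tcp_pose(p+[-.02,-.02,.09],45,32),tcp_pose([.44,.19,.33],35,6),tcp_pose([.43,.10,.27],13,0),F])
E
```

```text
[0.43017782 0.00109222 0.1675    ]
[-72.  -1. -61.] [-0.005  0.01   0.005] rows 2.3
[-34.  15.  12.] [0.057 0.453 0.166] rows 3.9
[-53.  68.  66.] [0.02  0.103 0.384] rows 3.2
[-22.  96. 103.] [ 0.    -0.     0.297] rows 3.4
```

Emit:
step_arm(
  series="-14 0 -12 0 0 0 1;-28 0 -24 0 0 0 1;-43 0 -36 0 0 0 1;-57 0 -48 0 0 0 1;-72 -1 -61 0 0.01 0 1",
)

```text
clock: 15.25
ee_pos: [0.4532, 0.2251, 0.322]
orientation: [0.102, 0.887, 0.37, -0.257]
force: [0.4, 0.3, -4.0]
grip_width: 0.0254
```

Emit:
step_arm(
  series="-7 3 2 0.011 0.09 0.033 1;-14 6 5 0.023 0.18 0.066 1;-21 9 7 0.034 0.27 0.1 1;-28 12 10 0.046 0.36 0.133 1;-34 15 12 0.057 0.453 0.166 1",
)

```text
clock: 15.67
ee_pos: [0.4378, 0.1891, 0.3298]
orientation: [0.01, 0.952, 0.301, -0.05]
force: [0.8, -0.5, -2.9]
grip_width: 0.025
```

Emit:
step_arm(
  series="-11 14 13 0.004 0.02 0.077 1;-21 27 26 0.008 0.04 0.154 1;-32 41 40 0.012 0.06 0.23 1;-42 54 53 0.016 0.08 0.307 1;-53 68 66 0.02 0.103 0.384 1",
)

```text
clock: 16.08
ee_pos: [0.4259, 0.0992, 0.268]
orientation: [-0.006, 0.994, 0.112, -0.001]
force: [0.4, -0.9, -3.1]
grip_width: 0.0253
```

```bash
python3 - <<'E'
from d import *
print(tcp().round(3));plan([scoop_pose([.503,-.004,.07],-4,0)])
E
```

```text
[[ 0.975  0.222 -0.004  0.426]
 [ 0.222 -0.975  0.011  0.099]
 [-0.002 -0.012 -1.     0.268]
 [ 0.     0.     0.     1.   ]]
[-17.  98.  99.] [-0.011  0.003  0.294] rows 3.4
```

Emit:
step_arm(
  series="-4 22 22 -0.003 0 0.07 1;-8 45 45 -0.006 0 0.14 1;-12 72 72 -0.009 0.003 0.21 1;-17 98 99 -0.011 0.003 0.294 1;-17 98 99 -0.011 0.003 0.294 1",
)

```text
clock: 16.5
ee_pos: [0.4261, -0.0017, 0.1638]
orientation: [-0.0, 0.999, -0.038, -0.004]
force: [-0.4, 0.4, -3.2]
grip_width: 0.0256
```

Emit:
step_arm(
  series="0 0 0 0 0 0 1",
)

```text
clock: 16.58
ee_pos: [0.4243, -0.002, 0.1628]
orientation: [-0.001, 0.999, -0.039, -0.006]
force: [0.0, 0.7, -2.0]
grip_width: 0.0252
```

```bash
python3 - <<'E'
from d import *
T=tcp();print(T.round(3));plan([scoop_pose([.503,-.004,.025],-4,0),scoop_pose([.503,-.004,.0165],-4,0)])
c=viewer.read_camera('wrist');W=pts(c,T@c['mount'])
S=(W-T[:3,3])@T[:3,:3];S[...,0]-=.073;zz=.0975-S[...,2]
m=(abs(zz)<.012)&(S[...,0]>-.05)&(S[...,0]<.062)&(abs(S[...,1])<.1)
k=S[m];print('tine plane fit',np.polyfit(k[:,0],zz[m],1),np.polyfit(k[:,1],zz[m],1),m.sum())
E
```

```text
[[ 0.997 -0.079 -0.011  0.424]
 [-0.079 -0.997  0.002 -0.002]
 [-0.011 -0.001 -1.     0.163]
 [ 0.     0.     0.     1.   ]]
[ 6. -4. 40.] [-0.001  0.011 -0.009] rows 1.0
[0. 0. 8.] [-0.  0. -0.] rows 0.2
tine plane fit [0.00424598 0.00330271] [0.00054858 0.00334135] 2672
```

Scoop still square in the grip. Lowering.

Emit:
step_arm(
  series="2 -1 12 0 0.004 -0.003 1;4 -3 25 0 0.008 -0.006 1;6 -4 40 0 0.011 -0.009 1;6 -4 40 0 0.011 -0.009 1;6 -4 40 0 0.011 -0.009 1",
)

```text
clock: 17.05
ee_pos: [0.4288, 0.0026, 0.123]
orientation: [-0.001, 0.999, -0.034, -0.001]
force: [0.2, -0.2, -2.0]
grip_width: 0.0254
```

```bash
python3 - <<'E'
from d import *
T=tcp();print(T.round(4),bot.get_state()['force']);plan([scoop_pose([.503,-.004,.0165],-4,0)])
E
```

```text
[[ 0.9977 -0.0675 -0.0025  0.4288]
 [-0.0675 -0.9977  0.0013  0.0026]
 [-0.0025 -0.0012 -1.      0.123 ]
 [ 0.      0.      0.      1.    ]] [ 0.19630521 -0.17811073 -1.97837199]
[2. 1. 9.] [-0.001  0.003  0.002] rows 0.2
```

Emit:
step_arm(
  series="2 1 5 0 0.003 0 1;2 1 9 0 0.003 0 1;2 1 9 0 0.003 0 1;2 1 9 0 0.003 0 1",
)

```text
clock: 17.38
ee_pos: [0.4319, 0.0014, 0.1147]
orientation: [-0.0, 0.999, -0.034, 0.001]
force: [1.2, 1.5, 0.7]
grip_width: 0.0251
```

Emit:
step_arm(
  series="0 0 0 0 0 0 -1;0 0 0 0 0 0 -1;0 0 0 0 0 0 -1;0 0 0 0 0 0 -1;0 0 0 0 0 0 -1",
)

```text
clock: 17.8
ee_pos: [0.4318, 0.0014, 0.1147]
orientation: [-0.0, 0.999, -0.034, 0.001]
force: [-0.4, -0.5, -0.7]
grip_width: 0.0833
```

Emit:
step_arm(
  series="0 0 0 0 0 0 -1;0 0 0 0 0 0 -1;0 0 0 0 0 0 -1",
)

```text
clock: 18.05
ee_pos: [0.4317, 0.0013, 0.1147]
orientation: [-0.0, 0.999, -0.034, 0.001]
force: [0.7, -0.7, -0.4]
grip_width: 0.0855
```

Emit:
step_arm(
  series="0 0 -15 0 0 0 -1;0 0 -40 0 0 0 -1;0 0 -80 0 0 0 -1;0 0 -120 0 0 0 -1;0 0 -150 0 0 0 -1",
)

```text
clock: 18.47
ee_pos: [0.4317, 0.0012, 0.2675]
orientation: [-0.0, 0.999, -0.034, 0.002]
force: [0.8, 0.1, -0.7]
grip_width: 0.0853
```

Emit:
step_arm(
  series="0 0 0 0 0 0 -1;0 0 0 0 0 0 -1;0 0 0 0 0 0 -1",
)

```text
clock: 18.72
ee_pos: [0.4311, 0.0013, 0.2669]
orientation: [-0.0, 0.999, -0.034, 0.002]
force: [-0.6, 0.2, -0.7]
grip_width: 0.0857
```

```bash
python3 - <<'E'
from loc import *
T=tcp();c=viewer.read_camera('wrist');W=pts(c,T@c['mount'])
m=(W[...,2]>.12)&(W[...,2]<.16)&(np.hypot(W[...,0]-.43,W[...,1])<.04);print('grip top',np.median(W[m],0),m.sum())
c=viewer.read_camera('scene');save('s8.png',cv2.resize(c['frame'],(768,576)));print('smalls');loc(c,c['pose'])
W=pts(c,c['pose']);H,S,V=cv2.split(cv2.cvtColor(c['frame'],cv2.COLOR_RGB2HSV).astype(int))
m=(H>10)&(H<28)&(S>70)&(np.hypot(W[...,0]-.5495,W[...,1]-.316)<.1)&(W[...,2]>.01)
n,l,st,ce=cv2.connectedComponentsWithStats(m.astype(np.uint8))
for i in range(1,n):
    if st[i,4]>50: k=W[l==i];print('bowl potato',st[i,4],k.min(0),k.max(0))
E
```

```text
grip top [0.43159284 0.00612432 0.1480419 ] 729
smalls
34 [184. 181.] x 0.131 0.147 y 0.025 0.046 z 0.011 0.025
37 [183. 191.] x 0.125 0.143 y -0.012 0.01 z 0.013 0.026
38 [159. 195.] x 0.051 0.073 y -0.017 0.0 z 0.01 0.026
40 [180. 202.] x 0.116 0.135 y -0.047 -0.03 z 0.008 0.027
bowl potato 587 [0.48586648 0.26412522 0.02211794] [0.60426048 0.35567086 0.06592311]
```

View pics/s8.png

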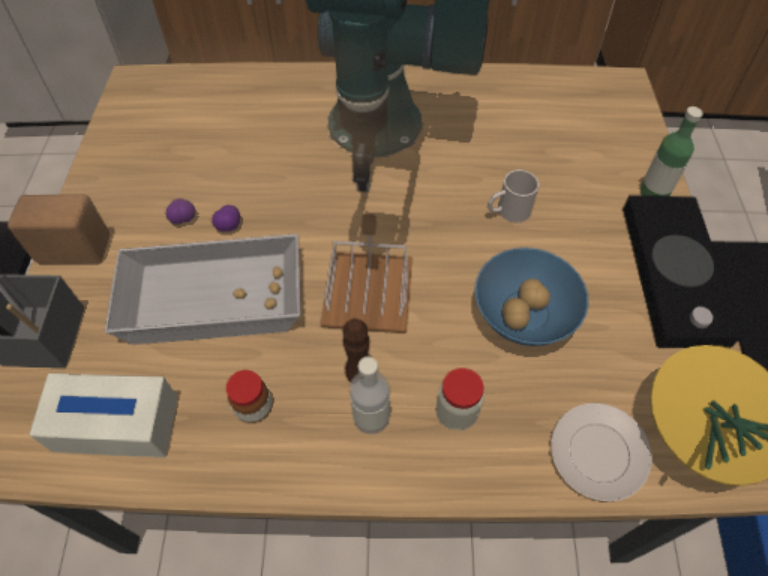

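The final view shows the scoop upright on the board at (370,285), both potatoes in the bowl at (535,293) and (516,313), and four smalls in the tin. Everything else is where it was.

```bash
python3 -c "
from station import bot
print(bot.hand_in())"
```

```text
the job is handed in; nothing more can be done
None
```

The job is done and handed in at about 19 s of the 64 s allowed. I gripped the scoop, ran it under the two full-size potatoes, tilted it back and lifted them clear. I tipped both into the bowl, then stood the scoop back on the board and let go.

**Last checks, from the scene and wrist cameras:**
- **Full-size potatoes:** Both lie low in the bowl. The highest point seen on them is about 66 mm above the table, and the bowl looks level and unmoved.
- **Undersized potatoes:** All four are on the tin floor, with their tops at about 26 mm.
- **Scoop:** It stands upright, with its grip top at 0.148 m (0.149 m expected). Its base point should be about 2–5 mm from the board's centre, reckoned from the grip position.
- **Gripper and bystanders:** The gripper is open and clear above the scoop. The other objects look unmoved, by eye only.

No check failed. I did not take two pictures to prove the potatoes were still; the final picture came about 4 s after they were tipped in. The bowl's centre differed by up to about 4 mm between cameras, which did not affect the result.

I viewed ten pictures in all.

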